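# Fit out a small storage server

### The job

Fit out the white storage chassis with the drives that are there: hang every SSD bracket from the mat straddling the steel crossbar, so that it hangs level between the uprights, and put every hard drive from the stand into a bay of its own, pressing down on each until it is fully home on the bay floor. The drives are delicate, so lower them in instead of dropping or slamming them, and leave the screwdriver, screw bowl, cooler and bottle where they are.

Things in the scene. Friction and masses are not known exactly. Their poses are not given: they have to be found in the camera images.
- chassis: Fixed white open storage chassis: pan 346 mm wide (its y), x from -145 to +165 mm, 12 mm thick. Origin on the table; +x away from the robot. At the front a round crossbar along y between two uprights 148 mm high; behind it three drive bays side by side; at their -y side a power supply 93 mm high, at the +y side a low controller board; at the rear a fan, top 133 mm high.
- bar (a point): Middle of the axis of the round steel crossbar: 16 mm diameter, along the chassis y, axis 130 mm above the table. The uprights leave 155 mm clear to either side of this point: room for three brackets about 103 mm apart. A hung bracket's origin lies 96 mm below the axis. Axes as the chassis.
- bay0 (a point): Floor centre of a drive bay, 20 mm above the table (underside of a drive fully home); axes as chassis. Slot 109 mm long (x), 32 mm wide (y); guides up to 86 mm above the table, flared lips to 94 mm. A drive goes in with its 101 mm width along chassis x, either way round. A tight connector holds it 8 mm proud; 7 to 12 N pushed on its top drives it home to the floor, and it stays.
- bay1 (a point): Floor centre of the middle drive bay, just like bay0, 58 mm farther along the chassis +y.
- bay2 (a point): Floor centre of the third drive bay, just like bay0, 58 mm beyond bay1 along the chassis +y.
- drive0: Hard drive: metal box 26 mm thick (its x), 101 mm wide (its y), 147 mm tall (its z), 0.36 to 0.54 kg, standing on its short edge in the drive stand at the start; may be absent. Origin at the centre of its underside. Grip it across its thickness near the top.
- drive1: Hard drive: metal box 26 mm thick (its x), 101 mm wide (its y), 147 mm tall (its z), 0.36 to 0.54 kg, standing on its short edge in the drive stand at the start; may be absent. Origin at the centre of its underside. Grip it across its thickness near the top.
- drive2: Hard drive: metal box 26 mm thick (its x), 101 mm wide (its y), 147 mm tall (its z), 0.36 to 0.54 kg, standing on its short edge in the drive stand at the start; may be absent. Origin at the centre of its underside. Grip it across its thickness near the top.
- bracket0: White inverted-U bracket with two SSDs, standing on the mat; may be absent. Origin between the feet; 82 mm across (x), 74 mm long (y, goes along the bar, either way round), feet 90 x 90 mm overall; 0.22 kg. Legs 58 mm apart inside; bridge underside 104, top 108 mm up; two ribs under it, 28 mm apart, 14 deep, fit over the bar. Tab on top to grip: 10 mm thick (x), 44 mm long (y), up to 144 mm.
- bracket1: White inverted-U bracket with two SSDs, standing on the mat; may be absent. Origin between the feet; 82 mm across (x), 74 mm long (y, goes along the bar, either way round), feet 90 x 90 mm overall; 0.22 kg. Legs 58 mm apart inside; bridge underside 104, top 108 mm up; two ribs under it, 28 mm apart, 14 deep, fit over the bar. Tab on top to grip: 10 mm thick (x), 44 mm long (y), up to 144 mm.
- bracket2: White inverted-U bracket with two SSDs, standing on the mat; may be absent. Origin between the feet; 82 mm across (x), 74 mm long (y, goes along the bar, either way round), feet 90 x 90 mm overall; 0.22 kg. Legs 58 mm apart inside; bridge underside 104, top 108 mm up; two ribs under it, 28 mm apart, 14 deep, fit over the bar. Tab on top to grip: 10 mm thick (x), 44 mm long (y), up to 144 mm.
- stand: Fixed grey drive stand, 196 mm (its x) by 130 mm (its y), 52 mm high, with three slots 58 mm apart along x (at x = -58, 0, +58 mm), each 30 mm wide and 106 mm long, floor 12 mm above the table. Origin on the table under the middle.
- mat: Fixed black bench mat 270 by 260 mm, 3 mm thick, on which the brackets stand. Origin on the table under the middle.
- screwdriver: Bystander: screwdriver, 190 mm, lying on the table beside the mat.
- screw_bowl: Bystander: steel screw bowl, 70 mm wide, 30 mm high, on the mat.
- cooler: Bystander: finned tower cooler, 100 x 50 mm, 125 mm high, upright.
- cleaner: Bystander: white bottle, 56 mm wide, 150 mm high, upright.

How it is judged (in metres and radians):
At the end, for the whole second after the job is handed in: Drives: one to a bay, within 9 mm of its centre, underside under 3 mm above its floor, tilt under 0.1 rad. Brackets: straddling the bar, origin 84 to 108 mm below its axis, within 30 mm of it fore and aft, tilt under 0.25 rad, within 0.2 rad of its direction. All released and at rest (((horizontal distance between drive0 and bay0 below 0.009 m and z of drive0 in the frame of bay0 below 0.003 m) or (horizontal distance between drive0 and bay1 below 0.009 m and z of drive0 in the frame of bay1 below 0.003 m) or (horizontal distance between drive0 and bay2 below 0.009 m and z of drive0 in the frame of bay2 below 0.003 m)) and angle between each of drive0, drive1, drive2's own z axis and vertical below 0.1 rad and linear speed of each of drive0, drive1, drive2 below 0.02 m/s and ((horizontal distance between drive1 and bay0 below 0.009 m and z of drive1 in the frame of bay0 below 0.003 m) or (horizontal distance between drive1 and bay1 below 0.009 m and z of drive1 in the frame of bay1 below 0.003 m) or (horizontal distance between drive1 and bay2 below 0.009 m and z of drive1 in the frame of bay2 below 0.003 m)) and ((horizontal distance between drive2 and bay0 below 0.009 m and z of drive2 in the frame of bay0 below 0.003 m) or (horizontal distance between drive2 and bay1 below 0.009 m and z of drive2 in the frame of bay1 below 0.003 m) or (horizontal distance between drive2 and bay2 below 0.009 m and z of drive2 in the frame of bay2 below 0.003 m)) and z of bracket0 in the frame of bar between -0.108 and -0.084 m and x of bracket0 in the frame of bar between -0.03 and 0.03 m and angle between each of bracket0, bracket1, bracket2's own z axis and vertical below 0.25 rad and angle between the y axis of each of bracket0, bracket1, bracket2 and the y axis of chassis, either way round below 0.2 rad and linear speed of each of bracket0, bracket1, bracket2 below 0.03 m/s and contact force between each of bracket0, bracket1, bracket2 and chassis above 0.3 N and z of bracket1 in the frame of bar between -0.108 and -0.084 m and x of bracket1 in the frame of bar between -0.03 and 0.03 m and z of bracket2 in the frame of bar between -0.108 and -0.084 m and x of bracket2 in the frame of bar between -0.03 and 0.03 m); the robot touches nothing.
It fails at once if a hard drive is dropped or slammed into a bay (faster than 0.5 m/s inside it) ((horizontal distance between drive0 and bay0 below 0.02 m and z of drive0 in the frame of bay0 below 0.075 m and linear speed of drive0 above 0.5 m/s) or (horizontal distance between drive0 and bay1 below 0.02 m and z of drive0 in the frame of bay1 below 0.075 m and linear speed of drive0 above 0.5 m/s) or (horizontal distance between drive0 and bay2 below 0.02 m and z of drive0 in the frame of bay2 below 0.075 m and linear speed of drive0 above 0.5 m/s) or (horizontal distance between drive1 and bay0 below 0.02 m and z of drive1 in the frame of bay0 below 0.075 m and linear speed of drive1 above 0.5 m/s) or (horizontal distance between drive1 and bay1 below 0.02 m and z of drive1 in the frame of bay1 below 0.075 m and linear speed of drive1 above 0.5 m/s) or (horizontal distance between drive1 and bay2 below 0.02 m and z of drive1 in the frame of bay2 below 0.075 m and linear speed of drive1 above 0.5 m/s) or (horizontal distance between drive2 and bay0 below 0.02 m and z of drive2 in the frame of bay0 below 0.075 m and linear speed of drive2 above 0.5 m/s) or (horizontal distance between drive2 and bay1 below 0.02 m and z of drive2 in the frame of bay1 below 0.075 m and linear speed of drive2 above 0.5 m/s) or (horizontal distance between drive2 and bay2 below 0.02 m and z of drive2 in the frame of bay2 below 0.075 m and linear speed of drive2 above 0.5 m/s)).
It fails at once if a bystander is pushed more than 60 mm from where it was (distance of any of screwdriver, screw_bowl, cooler, cleaner from where it was at the start of the episode above 0.06 m).
Of drive0, drive1, drive2 only 2 to 3 are there at a start; the rules pass over those that are not, and their reading is None.
Of bracket0, bracket1, bracket2 only 2 to 3 are there at a start; the rules pass over those that are not, and their reading is None.
At some moment in a run one of bracket0, bracket1, bracket2 may be knocked a few centimetres aside while the robot is not near it.
It also fails if it takes over 210 s, if anything falls off the work surface, if the arm or the gripper's body presses on something with over 40 N, if the wrist force passes 120 N, or if a joint passes its speed limit or range.

### The arm

A 6-joint arm with a two-finger parallel gripper is mounted at the origin on the work surface. World frame = base frame: x ahead of the robot, y to its left, z up, the work surface at z = 0. Lengths are in mm, angles in rad, forces in N, time in s.
With the tool pointing down it reaches from about 250 to 775 mm from the base axis. Payload 8.9 kg.
Tool frame: the origin (TCP) lies midway between the tips of the shut fingers; the grasp point (between the pads) lies 19 mm behind it; z points along the fingers, y is the line along which they close (so a half turn about z gives the same grasp; the last joint's range is limited). The gripper opens to 85 mm and grips with 20 to 120 N. Pads are 22 mm wide; open, the fingers measure 114 mm over their backs; the gripper's body (76 mm by 85 mm) begins 54 mm behind the grasp point. The pads swing forward as they close: fully open they stand 13 mm farther back than shut.
Start: joints at [-1.399, 0.291, -0.153, 1.127, 0, 1.431], TCP at [160.557, -499.845, 231.305] pointing down, gripper open.
Joint ranges: [-2.52, 2.52], [-0.91, 1.74], [-1.3, 1.37], [-1.96, 2.02], [-1.52, 1.47], [-3.14, 3.14]. Speed limits (rad/s): [2.22, 2.22, 2.79, 3.14, 3.14, 3.14].

### API

Orientations are given as a rotation vector (axis times angle).
In Python, from station import r, move_gripper, kin, optics, workorder, status gives the robot as it stands. Calls block until the motion is done:
- r.goto(position, orientation): joint-space move of the TCP to a pose.
- r.line_to(position, attitude=None, v=150, until_force=None): straight line of the TCP; attitude=None keeps the orientation; v is the mean speed in mm/s. With until_force (N) it stops when the force on the tool has changed by that much, and returns True; else False.
- r.movej(angles): joint-space move.
- move_gripper(opening, force=None): finger opening in mm; force is the grip in N (None keeps the last); returns when the fingers have stopped.
- r.pause(seconds).
- kin.inverse_kinematics(position, orientation): joint angles nearest the present ones, or None.
- optics.capture(name): name is "scene" or "side" or "wrist"; returns a dict with "color" (480x640x3 uint8, red, green, blue), "fov_y" (degrees; the focal length in pixels is half the picture's height over the tangent of half this angle, whatever the lens; pixels are square), "cx", "cy" (the principal point, pixels), "rvec" (rotation vector, rad) and "tvec" (3), from world to camera coordinates, as OpenCV has them; the wrist camera has in their place "T_tool_cam" (4x4, takes a point from camera to tool coordinates, whose origin is the TCP and whose axes are the flange's). Camera axes: x right, y down, z forward; pixel columns grow to the right and rows downward; lengths in mm; the calibration is good to about 2 mm. A picture is of the moment at which its call begins: read the wrist's pose just before it. There is no depth.
A pose or a line that the arm cannot do raises r.PlanningError and nothing moves.
- workorder.sign_off(): hands the job in; it is judged then, once.
Readings, each from a call of its own:
- status.get_t(): time.
- status.get_joints(): joint angles.
- status.get_qvel(): joint speeds.
- status.get_joint_torque(): joint torques, N m.
- status.get_eef_pos(): TCP position.
- status.get_ee_rot(): TCP orientation.
- status.get_ft_force(): force on the tool from outside, world axes, zero at the start.
- status.get_torque(): the same for the moment, N m.
- status.get_gripper_width(): finger opening in mm.
- status.get_grip_force(): force on a finger pad.
Only numpy, scipy, OpenCV 4.12 (cv2) and the standard library are available. Lean on these libraries where they do the work, as an engineer would, in place of code of your own. Each camera call takes 0.05 s, during which the arm holds its last target. There are 200 camera calls.

## Working session

There is one attempt and no reset: what is moved stays moved. The work goes in short steps, each a Python script; the robot and the scene stay as the last script left them, time stands still between calls to the robot, and variables do not carry over. Pictures are saved under pics/ and viewed, at most 14 in all, crops included, and the job is handed in when it is done.

```bash
mkdir -p pics; ls
python3 - <<'E'
from station import r, move_gripper, kin, optics, workorder, status
import cv2
for n in ["scene","side","wrist"]:
    c=optics.capture(n); cv2.imwrite(f"pics/{n}0.png",c["color"][:,:,::-1])
    print(n,{k:v for k,v in c.items() if k!="color"})
print(status.get_eef_pos(),status.get_ee_rot(),status.get_t())
E
```

```text
pics
scene {'fov_y': 48.44988634346592, 'cx': 331.74073364098825, 'cy': 243.49203804205604, 'rvec': array([ 2.48735475,  0.73546276, -0.22553554]), 'tvec': array([-423.93864863, -170.21740658, 1494.59275763])}
side {'fov_y': 54.41553663801057, 'cx': 314.75594844181467, 'cy': 243.7575483585233, 'rvec': array([ 0.28147037, -2.76656396,  1.30416519]), 'tvec': array([491.00959059, 160.16926903, 966.75517574])}
wrist {'fov_y': 68.33377066437865, 'cx': 319.47835257867854, 'cy': 234.2395700757711, 'T_tool_cam': array([[-1.33823217e-03, -9.54254461e-01, -2.98992698e-01,
         7.61945649e+01],
       [ 9.99998728e-01, -1.01741614e-03, -1.22864730e-03,
         1.22540568e-01],
       [ 8.68242173e-04, -2.98993962e-01,  9.54254608e-01,
        -1.42250967e+02],
       [ 0.00000000e+00,  0.00000000e+00,  0.00000000e+00,
         1.00000000e+00]])}
[ 160.49572019 -499.55100731  230.88698183] [-3.10283358e+00 -4.86058220e-01  6.08101012e-05] 0.15
```

View pics/scene0.png

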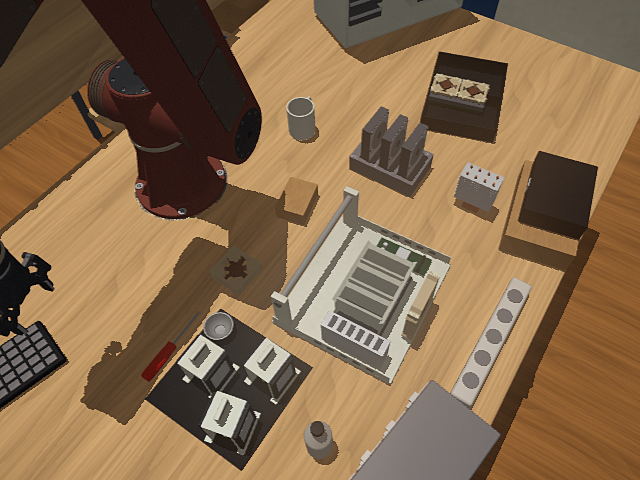

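View pics/side0.png

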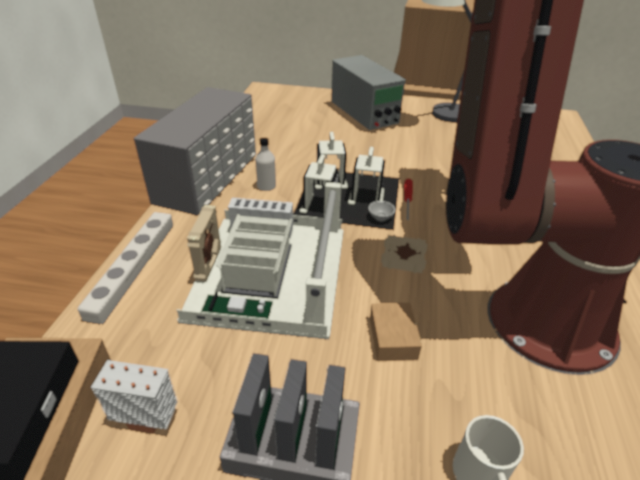

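The scene picture shows three brackets on the mat at (205,350), (270,360) and (229,410). Three drives stand in the stand at (376,130), (394,140) and (414,145). The chassis centre is at about (365,285), with upright tops at (352,192) and (281,297). The side picture confirms all of these. Next I'll get rough world positions and then take wrist views.

```bash
cat > h.py <<'E'
from station import r, move_gripper, kin, optics, workorder, status
import cv2, numpy as np, pickle
from scipy.spatial.transform import Rotation as R
def cam(n):
    """capture -> dict with world camera pose (Rwc, C), K, image"""
    p,o=status.get_eef_pos(),status.get_ee_rot()
    c=optics.capture(n); f=240/np.tan(np.radians(c["fov_y"])/2)
    if n=="wrist":
        T=np.eye(4);T[:3,:3]=R.from_rotvec(o).as_matrix();T[:3,3]=p
        T=T@c["T_tool_cam"]; Rw,C=T[:3,:3],T[:3,3]
    else:
        Rw=R.from_rotvec(c["rvec"]).as_matrix().T; C=-Rw@c["tvec"]
    return dict(R=Rw,C=C,f=f,cx=c["cx"],cy=c["cy"],img=c["color"][:,:,::-1].copy())
def save(n,tag):
    c=cam(n); cv2.imwrite(f"pics/{tag}.png",c["img"]); pickle.dump(c,open(f"pics/{tag}.pkl","wb")); return c
def load(tag): return pickle.load(open(f"pics/{tag}.pkl","rb"))
def ray(c,px):
    d=c["R"]@np.array([(px[0]-c["cx"])/c["f"],(px[1]-c["cy"])/c["f"],1]); return d/np.linalg.norm(d)
def onz(c,px,z):
    d=ray(c,px); return c["C"]+d*(z-c["C"][2])/d[2]
def tri(obs):
    A=np.zeros((3,3));b=np.zeros(3);
    for c,px in obs:
        d=ray(c,px);P=np.eye(3)-np.outer(d,d);A+=P;b+=P@c["C"]
    X=np.linalg.solve(A,b)
    return X, [round(float(np.linalg.norm(np.cross(ray(c,p),X-c["C"]))),1) for c,p in obs]
def proj(c,X):
    q=c["R"].T@(np.asarray(X,float)-c["C"]); return np.array([c["cx"]+c["f"]*q[0]/q[2],c["cy"]+c["f"]*q[1]/q[2]])
def down(yaw):
    """tool pointing down, tool x axis at angle yaw (world)"""
    return (R.from_euler("z",yaw)*R.from_euler("x",np.pi)).as_rotvec()
E
python3 - <<'E'
from h import *
np.set_printoptions(precision=0,suppress=True)
s=save("scene","s1"); d=save("side","d1")
print(s["C"],d["C"])
for n,p,q in [("up+",(352,192),(315,287)),("up-",(281,297),(336,187)),("brA",(206,347),(370,155)),("brB",(270,353),(321,163)),("brC",(229,405),(332,138)),
  ("dr0",(376,117),(255,365)),("dr1",(397,124),(294,372)),("dr2",(418,133),(333,377)),("fan",(428,290),(207,225)),("cooler",(482,178),(133,385)),("bottle",(317,428),(264,145))]:
    print(n,*tri([(s,p),(d,q)]))
T=R.from_rotvec(status.get_ee_rot()).as_matrix(); print(T)
E
```

```text
[ 879. -553. 1168.] [367. 728. 732.]
up+ [475. 140. 137.] [0.4, 0.4]
up- [ 494. -187.  140.] [4.7, 4.7]
brA [ 432. -361.  138.] [4.0, 4.0]
brB [ 549. -299.  135.] [3.3, 3.3]
brC [ 545. -428.  140.] [5.5, 5.5]
dr0 [470. 347. 204.] [47.3, 47.3]
dr1 [468. 356. 181.] [5.8, 5.8]
dr2 [468. 361. 168.] [61.2, 61.2]
fan [745.   1. 129.] [9.9, 9.9]
cooler [715. 376. 105.] [3.2, 3.2]
bottle [ 715. -369.  131.] [0.6, 0.6]
[[ 1.  0. -0.]
 [ 0. -1.  0.]
 [ 0. -0. -1.]]
```

Run:
```python
from h import *
np.set_printoptions(precision=2,suppress=True)
for nm,t in dict(mat=(500,-360),ch=(600,-20),st=(470,355)).items():
    a=np.arctan2(t[1],t[0])
    for yaw in (a,a+np.pi,a-np.pi/2,a+np.pi/2):
        for off in (-60,0,60):
            p=[t[0]+off*np.cos(a),t[1]+off*np.sin(a),340]
            q=kin.inverse_kinematics(p,down(yaw)); print(nm,round(yaw,2),off,None if q is None else np.array(q))
```

```text
mat -0.62 -60 [-0.76  0.32  0.17  1.42  0.    3.01]
mat -0.62 0 [-0.74  0.45  0.37  1.49  0.    3.02]
mat -0.62 60 [-0.73  0.6   0.61  1.58  0.    3.03]
mat 2.52 -60 [-0.76  0.32  0.17  1.42  0.   -0.13]
mat 2.52 0 [-0.74  0.45  0.37  1.49  0.   -0.12]
mat 2.52 60 [-0.73  0.6   0.61  1.58  0.   -0.11]
mat -2.19 -60 [-0.76  0.32  0.17  1.42 -0.   -1.7 ]
mat -2.19 0 [-0.74  0.45  0.37  1.49 -0.   -1.69]
mat -2.19 60 [-0.73  0.6   0.61  1.58 -0.   -1.68]
mat 0.95 -60 [-0.76  0.32  0.17  1.42  0.    1.44]
mat 0.95 0 [-0.74  0.45  0.37  1.49  0.    1.45]
mat 0.95 60 [-0.73  0.6   0.61  1.58  0.    1.46]
ch -0.03 -60 [-0.17  0.29  0.13  1.41  0.    3.01]
ch -0.03 0 [-0.16  0.42  0.31  1.47  0.    3.02]
ch -0.03 60 [-0.14  0.56  0.54  1.55  0.    3.03]
ch 3.11 -60 [-0.17  0.29  0.13  1.41  0.   -0.14]
ch 3.11 0 [-0.16  0.42  0.31  1.47  0.   -0.12]
ch 3.11 60 [-0.14  0.56  0.54  1.55  0.   -0.11]
ch -1.6 -60 [-0.17  0.29  0.13  1.41 -0.   -1.71]
ch -1.6 0 [-0.16  0.42  0.31  1.47 -0.   -1.69]
ch -1.6 60 [-0.14  0.56  0.54  1.55 -0.   -1.68]
ch 1.54 -60 [-0.17  0.29  0.13  1.41  0.    1.44]
ch 1.54 0 [-0.16  0.42  0.31  1.47  0.    1.45]
ch 1.54 60 [-0.14  0.56  0.54  1.55  0.    1.46]
st 0.65 -60 [0.51 0.27 0.1  1.4  0.   3.  ]
st 0.65 0 [0.52 0.39 0.27 1.45 0.   3.02]
st 0.65 60 [0.53 0.53 0.49 1.53 0.   3.03]
st 3.79 -60 [ 0.51  0.27  0.1   1.4   0.   -0.14]
st 3.79 0 [ 0.52  0.39  0.27  1.45  0.   -0.12]
st 3.79 60 [ 0.53  0.53  0.49  1.53  0.   -0.11]
st -0.92 -60 [ 0.51  0.27  0.1   1.4   0.   -1.71]
st -0.92 0 [ 0.52  0.39  0.27  1.45  0.   -1.69]
st -0.92 60 [ 0.53  0.53  0.49  1.53  0.   -1.68]
st 2.22 -60 [0.51 0.27 0.1  1.4  0.   1.43]
st 2.22 0 [0.52 0.39 0.27 1.45 0.   1.45]
st 2.22 60 [0.53 0.53 0.49 1.53 0.   1.46]
```

```bash
cat >> h.py <<'E'
def compo(tags,centers,half,name,W=400):
    """enlarged crops about world points, side by side; grid labels give source pixels"""
    out=[]
    for t,X in zip(tags,centers):
        c=load(t); u,v=proj(c,X).astype(int); hw,hh=half
        x0=int(np.clip(u-hw,0,max(0,640-2*hw)));y0=int(np.clip(v-hh,0,max(0,480-2*hh)))
        k=c["img"][y0:y0+2*hh,x0:x0+2*hw]; s=W/k.shape[1]
        k=cv2.resize(k,None,fx=s,fy=s,interpolation=cv2.INTER_CUBIC)
        for g in range(0,640,20):
            if 0<=(g-x0)*s<k.shape[1]: cv2.line(k,(int((g-x0)*s),0),(int((g-x0)*s),4),(0,0,255),1); g%40==0 and cv2.putText(k,str(g),(int((g-x0)*s),14),0,.35,(0,0,255),1)
            if 0<=(g-y0)*s<k.shape[0]: cv2.line(k,(0,int((g-y0)*s)),(4,int((g-y0)*s)),(0,0,255),1); g%40==0 and cv2.putText(k,str(g),(5,int((g-y0)*s)),0,.35,(0,0,255),1)
        print(t,"x0,y0,scale",x0,y0,s); out.append(k)
    h=min(k.shape[0] for k in out); cv2.imwrite(f"pics/{name}.png",np.hstack([k[:h] for k in out]))
E
python3 - <<'E'
from h import *
for nm,t in dict(mat=(500,-360),ch=(600,-20),st=(470,355)).items():
    a=np.arctan2(t[1],t[0]); n=np.array([-np.sin(a),np.cos(a)]);e=np.array([np.cos(a),np.sin(a)])
    for i,o in enumerate((-65,65)):
        p=np.array(t)-60*e+o*n
        r.goto([*p,340],down(a+np.pi)); r.pause(.2); save("wrist",f"{nm}{i}")
    z=80; X=(*t,z)
    compo([nm+"0",nm+"1"],[X,X],(150,200),"c_"+nm)
print(status.get_t())
E
```

```text
mat0 x0,y0,scale 224 42 1.3333333333333333
mat1 x0,y0,scale 116 42 1.3333333333333333
ch0 x0,y0,scale 224 42 1.3333333333333333
ch1 x0,y0,scale 116 42 1.3333333333333333
st0 x0,y0,scale 224 42 1.3333333333333333
st1 x0,y0,scale 116 42 1.3333333333333333
6.7167
```

View pics/c_mat.png

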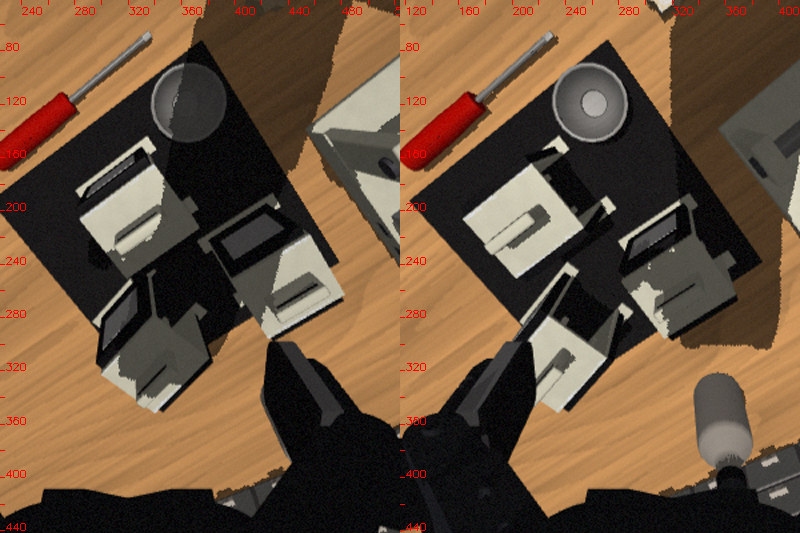

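View pics/c_ch.png

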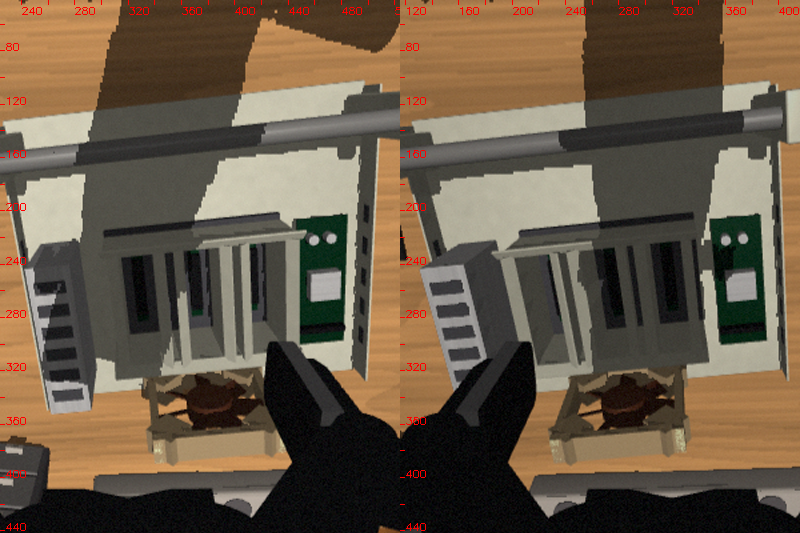

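View pics/c_st.png

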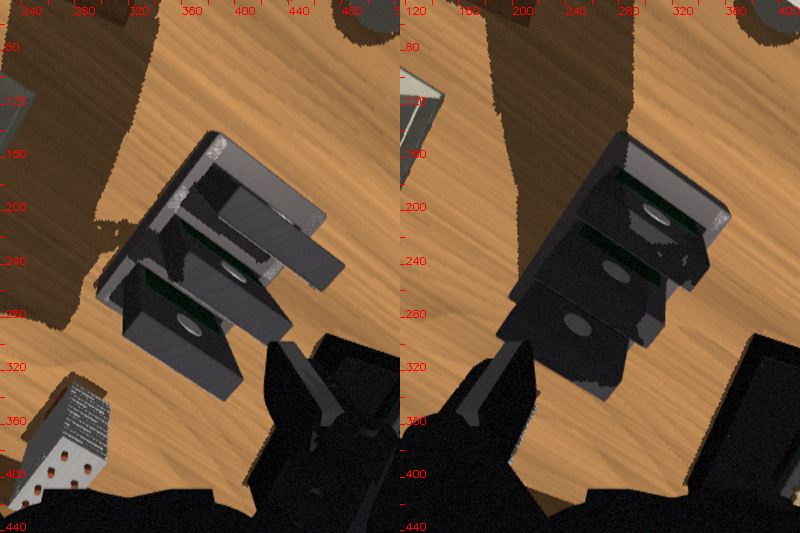

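c_mat shows three brackets. Their tab centres in the source images are A mat0 (327,214) / mat1 (200,216), B (451,267) / (323,262) and C (338,331) / (228,333). c_ch shows the three bays, with floor slots at composite (140,295), (197,285) and (255,280), all empty. c_st shows three drives with their broad faces roughly along the image diagonal. Next I'll take views from directly overhead.

```bash
cat >> h.py <<'E'
def nadir(t,z,tag):
    """put the wrist camera straight above t"""
    a=np.arctan2(t[1],t[0]); e=np.array([np.cos(a),np.sin(a)])
    r.goto([*(np.array(t[:2])-76*e),z],down(a)); r.pause(.2); return save("wrist",tag)
E
python3 - <<'E'
from h import *
np.set_printoptions(precision=1,suppress=True)
m0,m1=load("mat0"),load("mat1"); B={}
for n,p,q in [("A",(327.5,214.5),(200,216)),("B",(451,267),(323,262)),("C",(338,331),(228.5,333))]:
    X,e=tri([(m0,p),(m1,q)]); print(n,X,e,onz(m0,p,147),onz(m1,q,147)); B[n]=onz(m0,p,147)/2+onz(m1,q,147)/2
nadir((470,355),330,"n_st"); nadir((610,-15),330,"n_bay")
for n in "BCA": nadir(B[n],310,"n_"+n)
compo(["n_st","n_bay"],[(470,355,160),(610,-15,94)],(160,120),"k1"); compo(["n_A","n_B","n_C"],[(*B[n][:2],147) for n in "ABC"],(75,110),"k2",W=266)
print(status.get_t())
E
```

```text
A [ 427.6 -378.7  133.9] [0.8, 0.8] [ 424.  -376.6  147. ] [ 428.1 -373.5  147. ]
B [ 538.8 -305.3  150.7] [2.5, 2.5] [ 543.3 -306.3  147. ] [ 537.9 -304.5  147. ]
C [ 554.2 -453.3  118.1] [1.2, 1.2] [ 536.9 -443.1  147. ] [ 545.  -436.4  147. ]
n_st x0,y0,scale 159 3 1.25
n_bay x0,y0,scale 160 3 1.25
n_A x0,y0,scale 244 14 1.7733333333333334
n_B x0,y0,scale 246 13 1.7733333333333334
n_C x0,y0,scale 245 13 1.7733333333333334
14.0
```

View pics/k1.png

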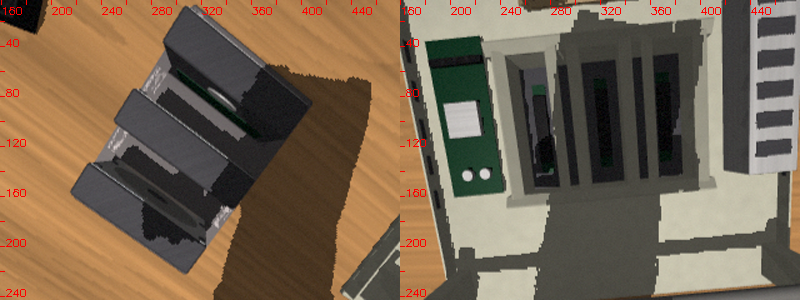

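View pics/k2.png

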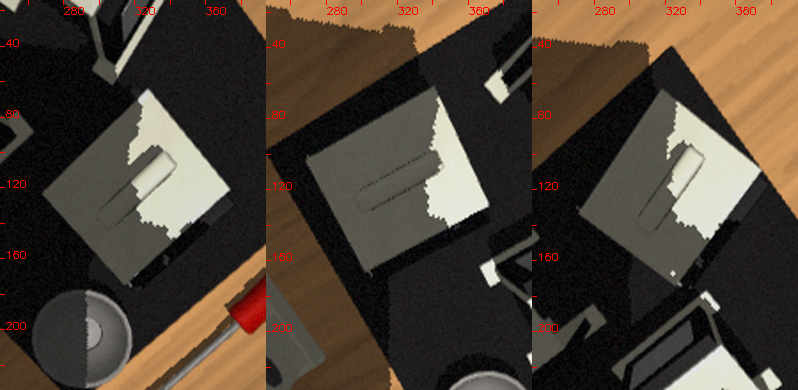

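k1 shows the three drive tops seen from above, and the bays with their slots at right-pane x≈(545, 603, 662). k2 shows the plate corners of each bracket, for example A at (148,90), (229,188), (130,286) and (42,192), with the tab along the longer plate edge. I need one enlarged view of the bays.

Run:
```python
from h import *
compo(["n_bay"],[(612,-15,94)],(100,75),"k3",W=800)
np.set_printoptions(precision=1,suppress=True)
def s(tag,x0,y0,sc,pts,z,off=0):
    c=load(tag); return np.array([onz(c,(x0+(p[0]-off)/sc,y0+p[1]/sc),z) for p in pts])
k=1.77333
for n,x0,y0,off,pl,tab in [("A",244,14,0,[(148,90),(229,188),(130,286),(42,192)],[(100,222),(173,158)]),
  ("B",246,13,266,[(434,88),(489,207),(368,274),(307,160)],[(357,203),(442,161)]),
  ("C",245,13,532,[(662,90),(762,173),(681,287),(579,212)],[(642,228),(702,150)])]:
    P=s("n_"+n,x0,y0,k,pl,111,off); T=s("n_"+n,x0,y0,k,tab,147,off)
    y1=P[0]-P[3];y2=P[1]-P[2]; d=y1+y2
    print(n,P.mean(0),np.linalg.norm(np.roll(P,-1,0)-P,axis=1),"yaw y-axis",np.degrees(np.arctan2(d[1],d[0])),"tab",T.mean(0),np.degrees(np.arctan2(*(T[1]-T[0])[1::-1])))
# drives: tops
for nm,pts in [("far",[(190,5),(312,103),(285,138),(165,40)]),("mid",[(134,88),(254,180),(236,210),(115,120)]),("near",[(92,163),(206,243),(186,274),(71,192)])]:
    P=s("n_st",159,3,1.25,pts,159); d=P[1]-P[0]+P[2]-P[3]
    print(nm,P.mean(0),np.linalg.norm(np.roll(P,-1,0)-P,axis=1),np.degrees(np.arctan2(d[1],d[0])))
```

```text
n_bay x0,y0,scale 220 46 4.0
A [ 426.9 -377.7  111. ] [62.6 72.  66.6 72.9] yaw y-axis -88.43778815119956 tab [ 427.4 -377.4  147. ] -91.51058266960314
B [ 545.7 -308.3  111. ] [63.9 72.5 65.2 72.5] yaw y-axis -91.38899121217388 tab [ 546.1 -308.3  147. ] -94.285993298399
C [ 540.5 -442.3  111. ] [64.5 71.5 66.5 72.7] yaw y-axis -75.10909418630138 tab [ 541.4 -443.1  147. ] -77.9238194758259
far [523.2 363.9 159. ] [97.4 27.3 98.4 25. ] -88.83717021050158
mid [464.  362.9 159. ] [ 99.   23.7 100.9  23.7] -88.96390990648891
near [407.3 361.6 159. ] [95.6 27.3 98.9 25.1] -89.03253741518184
```

View pics/k3.png

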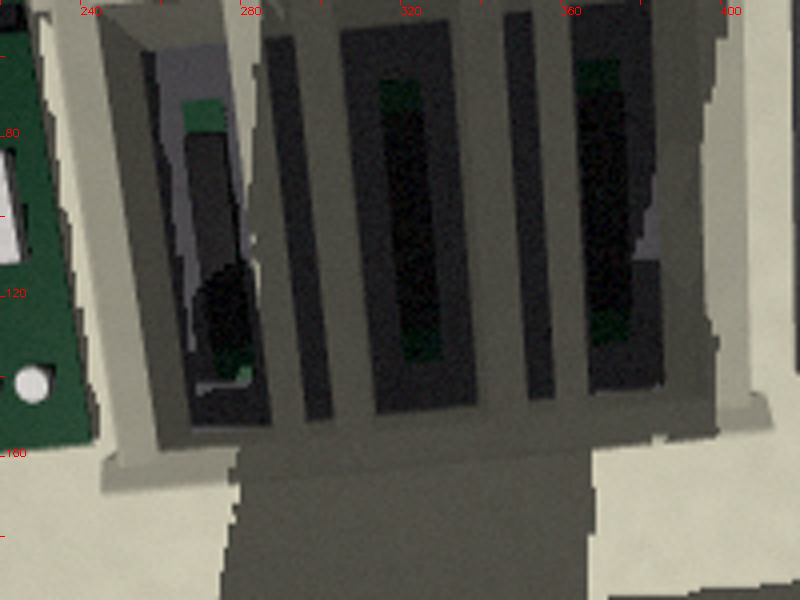

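The crop shows the bay connector strips centred at (604,200), (410,220) and (218,240). Their ends are marked by green boards. The guide walls on both sides look symmetric.

Run:
```python
from h import *
np.set_printoptions(precision=1,suppress=True)
c=load("n_bay"); f=lambda p,z: onz(c,(220+p[0]/4,46+p[1]/4),z)
for z in (20,28,36):
    b=[f(p,z) for p in [(604,200),(410.5,220.5),(218,240)]]; v=b[2]-b[0]
    l=f((399,80),z)-f((422,361),z)
    print(z,*b,"len",np.linalg.norm(v),"yaw",np.degrees(np.arctan2(-v[0],v[1])),"strip",np.linalg.norm(l),np.degrees(np.arctan2(l[1],l[0])))
for z in (86,94): 
    P=np.array([f(p,z) for p in [(340,30),(450,20),(477,405),(375,413)]]); print(z,P.mean(0),np.linalg.norm(np.roll(P,-1,0)-P,axis=1))
    print(" outer lips",f((105,490),z),f((770,425),z))
# bar: line through scene/side/ch views at z=130
for t,pts in [("ch0",[(80,155),(380,123)]),("ch1",[(30,157),(360,120)])]:
    k=load(t);x0=224 if t=="ch0" else 116
    P=[onz(k,(x0+p[0]/1.3333,42+p[1]/1.3333),130) for p in pts]; d=P[1]-P[0]; print(t,P,np.degrees(np.arctan2(-d[0],d[1])))
print(c["C"])
```

```text
20 [639.9 -75.8  20. ] [635.6 -17.9  20. ] [631.4  40.1  20. ] len 116.2191025720301 yaw 4.166945851649659 strip 79.34367928004488 3.7639971694517578
28 [639.4 -74.7  28. ] [635.1 -17.9  28. ] [631.1  39.2  28. ] len 114.16369453686454 yaw 4.166945851649647 strip 77.94043633355307 3.763997169451761
36 [638.8 -73.6  36. ] [634.7 -17.8  36. ] [630.7  38.2  36. ] len 112.10828650169898 yaw 4.166945851649692 strip 76.53719338706136 3.7639971694517587
86 [630.9 -17.5  86. ] [27.2 92.6 27.2 92.5]
 outer lips [565.5  66.7  86. ] [ 578.4 -112.2   86. ]
94 [630.5 -17.4  94. ] [26.6 90.7 26.6 90.5]
 outer lips [566.4  65.   94. ] [ 579.1 -110.1   94. ]
ch0 [array([ 492.5, -117.4,  130. ]), array([478. ,  99.8, 130. ])] 3.807937390600616
ch1 [array([ 493.4, -129.6,  130. ]), array([476., 112., 130.])] 4.099171810009705
[610.2 -14.2 472.3]
```

Run:
```python
from h import *
nadir((486,-25),330,"n_bar")
compo(["n_bar"],[(486,-25,140)],(200,75),"k4",W=800)
```

```text
n_bar x0,y0,scale 118 48 2.0
```

View pics/k4.png

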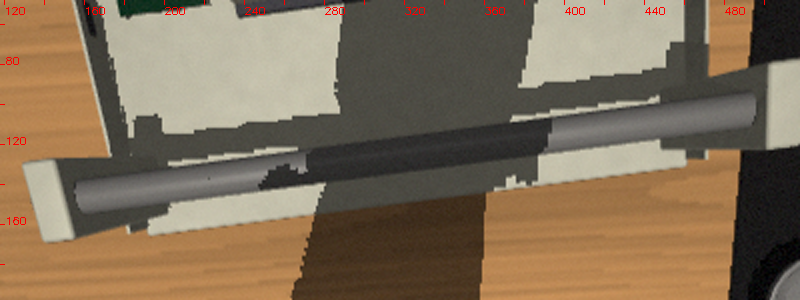

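The bar view puts the bar's ends at the upright faces, at about (75,196) for +y and (755,108) for −y. I'll compute the middle and hang the first bracket.

```bash
cat >> h.py <<'E'
YAW=np.radians(4.0)                       # chassis yaw
ex=np.array([np.cos(YAW),np.sin(YAW)]); ey=np.array([-np.sin(YAW),np.cos(YAW)])
BR=dict(A=(427.2,-377.6,90),B=(545.9,-308.3,87.2),C=(541,-442.7,103.5))   # x,y,tool yaw deg
EST={"A":(426.05,-375.05),"B":(540.6,-305.4),"C":(540.95,-439.75)}
def check(n):
    """repeat the overhead view of bracket n; mean difference from the first one"""
    nadir(EST[n],310,"v_"+n); a,b=load("n_"+n)["img"],load("v_"+n)["img"]
    s=np.s_[50:190,240:400]; d=cv2.absdiff(cv2.GaussianBlur(a,(5,5),0),cv2.GaussianBlur(b,(5,5),0))[s].max(2)
    return float((d>40).mean())
def pick_bracket(x,y,yd,z=116):
    o=down(np.radians(yd)); move_gripper(60,40)
    r.goto([x,y,240],o); hit=r.line_to([x,y,z],v=100,until_force=10)
    move_gripper(0,40); r.line_to([x,y,310],v=120)
    print("pick hit",hit,"w",status.get_gripper_width(),"F",status.get_ft_force())
def hang(p):
    o=down(YAW+np.pi/2)
    q=status.get_eef_pos(); r.line_to([p[0],p[1],310],o,v=200)
    r.line_to([*p,165],v=100); hit=r.line_to([*p,138],v=25,until_force=5)
    print("hang hit",hit,"z",status.get_eef_pos(),"w",status.get_gripper_width(),"F",status.get_ft_force())
E
python3 - <<'E'
from h import *
np.set_printoptions(precision=1,suppress=True)
c=load("n_bar");P=[onz(c,(118+p[0]/2,48+p[1]/2),130) for p in [(75,196),(755,108)]]; d=P[0]-P[1]
m=(P[0]+P[1])/2; print(P,np.linalg.norm(d),np.degrees(np.arctan2(-d[0],d[1])),m)
print("bay1-bar in chassis",(np.array([635.4,-18])-m[:2])@np.c_[ex,ey])
print("diff A",check("A"),"EST err",load("v_A")["C"]-load("n_A")["C"])
pick_bracket(*BR["A"])
E
```

```text
[array([474.4, 129.3, 130. ]), array([ 496. , -186.3,  130. ])] 316.27792125911003 3.9152699092286936 [485.2 -28.5 130. ]
bay1-bar in chassis [150.5   0. ]
diff A 0.012901785714285715 EST err [-0.1  1.4  0.5]
pick hit False w 9.466935784170293 F [-0.8 -0.6 -1.7]
```

The bracket is gripped (tab width 9.5 mm). Hanging it in the +y slot.

```bash
cat >> h.py <<'E'
BAR=np.array([485.3,-28.3])
def release():
    p=status.get_eef_pos(); move_gripper(40); r.line_to([p[0],p[1],310],v=120)
E
python3 - <<'E'
from h import *
np.set_printoptions(precision=1,suppress=True)
hang(BAR+101*ey); release()
print("diff C",check("C"),load("v_C")["C"]-load("n_C")["C"])
save("side","d2"); save("scene","s2"); compo(["s2","d2"],[(485,0,100)]*2,(100,110),"k5")
print(status.get_t())
E
```

```text
hang hit True z [478.3  72.4 146.9] w 9.109080365181303 F [-0.4  0.3  5.3]
diff C 0.3734375 [ 0.1 -0.4 -0.3]
s2 x0,y0,scale 223 132 2.0
d2 x0,y0,scale 222 142 2.0
31.5667
```

View pics/k5.png

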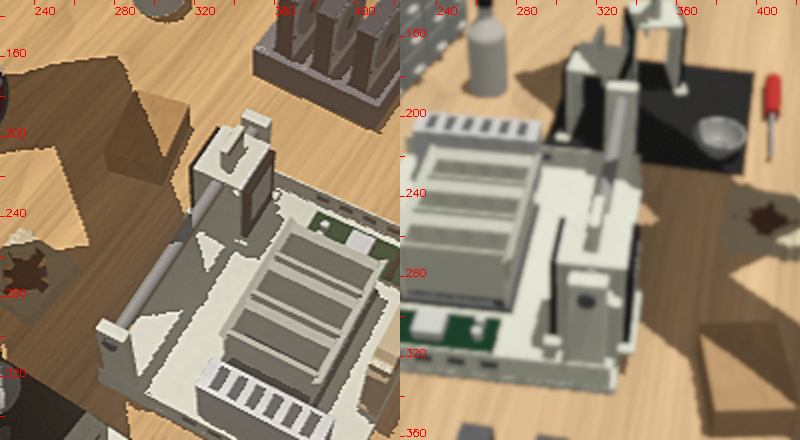

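The first bracket hangs level on the bar, and TCP z = 147 matches the predicted height. Bracket C's overhead view has changed, so it was probably knocked. I'll look at it again, and at B.

Run:
```python
from h import *
print("diff B",check("B"))
compo(["v_C","v_B"],[(*EST[n],147) for n in "CB"],(100,120),"k6")
```

```text
diff B 0.06419642857142857
v_C x0,y0,scale 220 3 2.0
v_B x0,y0,scale 218 4 2.0
```

View pics/k6.png

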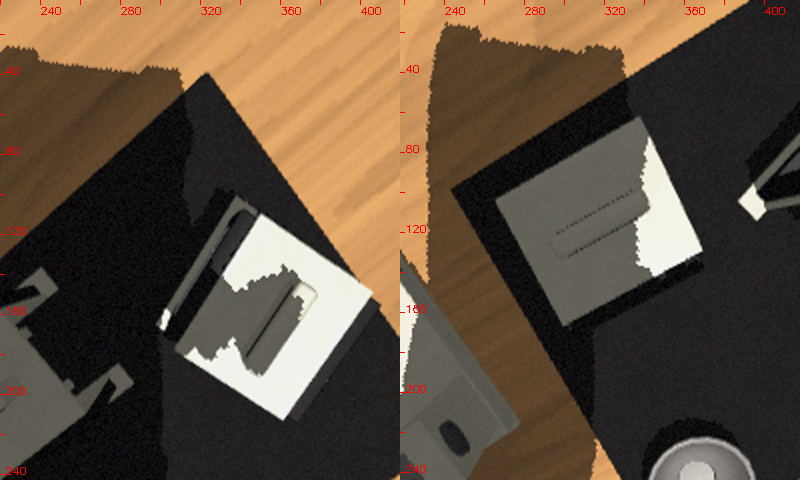

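Bracket C has been knocked. Its plate corners are now at (258,212), (373,290), (284,420) and (176,350). B is unchanged. I'll re-measure C and continue.

Run:
```python
from h import *
np.set_printoptions(precision=1,suppress=True)
def m(tag,x0,y0,pl,tab):
    c=load(tag);g=lambda p,z:onz(c,(x0+p[0]/2,y0+p[1]/2),z)
    P=np.array([g(p,111) for p in pl]);T=np.array([g(p,147) for p in tab]);d=P[0]-P[3]+P[1]-P[2];t=T[1]-T[0]
    print(tag,P.mean(0),np.linalg.norm(np.roll(P,-1,0)-P,axis=1),np.degrees(np.arctan2(d[1],d[0])),T.mean(0),np.degrees(np.arctan2(t[1],t[0])))
    return P.mean(0)
m("v_B",218,4,[(240,117),(302,251),(167,325),(96,199)],[(155,249),(247,198)])
C=m("v_C",220,3,[(258,212),(373,290),(284,420),(176,350)],[(252,367),(312,287)])
pick_bracket(*BR["B"]); hang(BAR); release()
# second look at C from straight above
nadir(C[:2],310,"w_C"); compo(["w_C"],[(*C[:2],147)],(100,75),"k7",W=800); print(status.get_t())
```

```text
v_B [ 546.3 -308.6  111. ] [63.6 71.4 64.5 73. ] -91.70360930409012 [ 546.4 -308.6  147. ] -91.89267725476842
v_C [ 491.5 -443.3  111. ] [64.9 74.3 63.6 73.3] -70.76306136236741 [ 491.9 -444.1  147. ] -74.9599712413976
pick hit False w 9.302479787840179 F [-0.2 -0.3 -3.3]
hang hit True z [485.3 -28.4 146.7] w 9.27499049331675 F [-0.8 -0.4  6.4]
w_C x0,y0,scale 220 48 4.0
45.7583
```

View pics/k7.png

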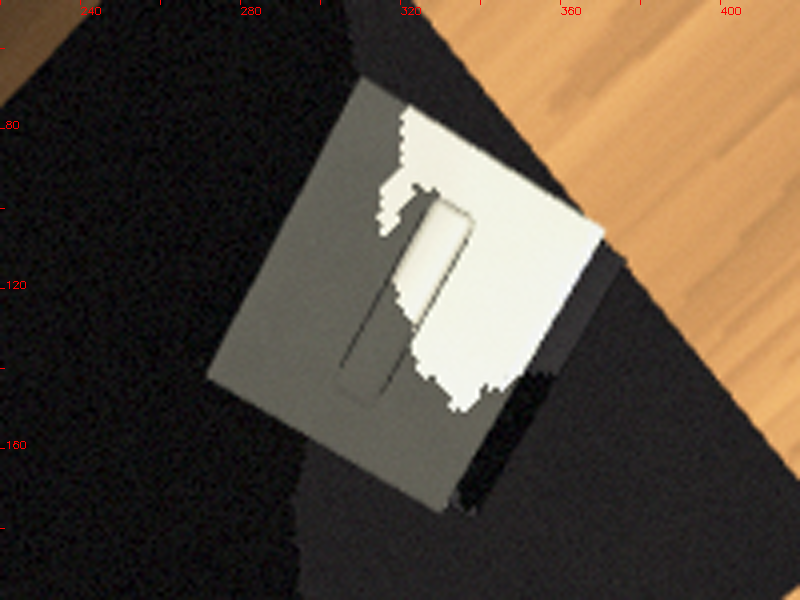

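```bash
cat >> h.py <<'E'
STD,SU=np.array([464.8,362.8]),np.array([np.cos(.0195),np.sin(.0195)])
BAY1=np.array([635.3,-17.9]); OFF=111     # TCP height above the drive's underside
def st(tag=""): print(tag,"tcp",status.get_eef_pos().round(1),"w",round(status.get_gripper_width(),1),"F",np.round(status.get_ft_force(),1),"M",np.round(status.get_torque(),2),"t",status.get_t())
def pick_drive(i):
    p=STD+58*i*SU; move_gripper(48,90); r.goto([*p,240],down(np.radians(91.1)))
    hit=r.line_to([*p,12+OFF],v=80,until_force=10); move_gripper(20,90); st(f"gripped hit={hit}")
    r.line_to([*p,190+OFF],v=100); st("lifted")
def insert(j):
    b=BAY1+58*(j-1)*ey; r.line_to([*b,190+OFF],down(YAW+np.pi),v=150)
    r.line_to([*b,105+OFF],v=100); r.pause(.2); st("above")
    hit=r.line_to([*b,31+OFF],v=35,until_force=12); st(f"in hit={hit}")
    return hit
def seat():
    p=status.get_eef_pos(); hit=r.line_to([p[0],p[1],18.5+OFF],v=15,until_force=25); st(f"seat hit={hit}")
E
python3 - <<'E'
from h import *
c=load("w_C"); g=lambda p,z:onz(c,(220+p[0]/4,48+p[1]/4),z)
P=np.array([g(p,111) for p in [(360,77),(605,230),(445,512),(207,375)]]); d=P[0]-P[3]+P[1]-P[2]
T=[g(p,147) for p in [(357,390),(455,210)]]; t=T[1]-T[0]
yd=180+np.degrees(np.arctan2(d[1],d[0])); X=P.mean(0); print(X,yd,(T[0]+T[1])/2,np.degrees(np.arctan2(t[1],t[0])))
pick_bracket(X[0],X[1],yd-.5); hang(BAR-101*ey); release()
pick_drive(1)
E
```

```text
[ 490.86440294 -443.41536592  111.        ] 108.50275679818125 [ 491.11029673 -443.91869852  147.        ] -71.67588548950802
pick hit False w 9.491589127097523 F [ 0.11541765  0.07571002 -2.8532978 ]
hang hit True z [ 492.31307169 -129.03423904  146.91257253] w 9.17146826813532 F [ 0.26307602 -0.6401334   6.54405159]
gripped hit=False tcp [522.9 364.1 123.5] w 24.9 F [-0.9 -0.   5.2] M [-0.02  0.35 -0.03] t 61.9667
lifted tcp [522.6 363.8 300.4] w 24.7 F [ 0.6  0.1 -5.3] M [ 0.02 -0.    0.03] t 63.9
```

Run:
```python
from h import *
if not insert(0): seat()
```

```text
above tcp [639.7 -75.8 216.6] w 24.7 F [ 0.7 -0.  -5.3] M [-0.02  0.01 -0.01] t 68.2833
in hit=False tcp [639.4 -75.8 142.2] w 25.0 F [ 0.3 -0.6 -4.3] M [-0.02 -0.    0.02] t 70.55
seat hit=False tcp [639.8 -75.9 131.5] w 25.1 F [-5.3  1.2 12.7] M [ 0.32  1.29 -0.  ] t 71.5333
```

```bash
cat >> h.py <<'E'
def press():
    p=status.get_eef_pos(); move_gripper(42); r.line_to([p[0],p[1],215],v=100); move_gripper(0)
    r.line_to([p[0],p[1],178],v=60); hit=r.line_to([p[0],p[1],160],v=15,until_force=22); st(f"press hit={hit}")
    r.line_to([p[0],p[1],300],v=120)
E
python3 - <<'E'
from h import *
press(); pick_drive(0)
if not insert(1): seat(); press()
E
```

```text
press hit=True tcp [639.8 -76.1 167.1] w 0.3 F [-1.2 -1.4  5.3] M [-0.13  0.26  0.  ] t 74.8833
gripped hit=False tcp [464.9 363.  123.5] w 24.6 F [-1.5  0.   5. ] M [ 0.02  0.38 -0.01] t 80.6417
lifted tcp [464.6 362.7 300.5] w 24.7 F [-1.9 -0.9 -6.1] M [-0.06  0.04  0.07] t 82.575
above tcp [635.6 -17.9 216.6] w 25.2 F [ 0.3 -0.1 -5.3] M [-0.01 -0.03 -0.01] t 86.7083
in hit=False tcp [635.4 -17.9 142.1] w 24.9 F [ 0.9 -0.3 -5.6] M [ 0.03 -0.01 -0.01] t 88.975
seat hit=False tcp [635.8 -18.  131.5] w 24.9 F [-5.3 -1.1 13.6] M [0.18 1.37 0.01] t 89.9583
press hit=True tcp [635.9 -18.1 167.1] w 0.4 F [-0.4 -0.4  5.8] M [-0.08  0.3   0.03] t 93.3083
```

Run:
```python
from h import *
pick_drive(-1)
if not insert(2):
    seat(); press()
    r.goto([350,-250,330],down(np.radians(145))); r.pause(.5)
    save("scene","s3"); save("side","d3"); compo(["s3","d3"],[(560,-20,100)]*2,(110,120),"k8"); print(status.get_t())
```

```text
gripped hit=False tcp [407.  361.9 123.5] w 25.1 F [-1.6  0.1  6.7] M [-0.03  0.29  0.03] t 99.05
lifted tcp [406.6 361.6 300.5] w 25.2 F [-0.3  0.4 -4.1] M [-0.01  0.04  0.03] t 100.9833
above tcp [631.6  40.  216.6] w 25.2 F [-0.1 -0.8 -5. ] M [-0.02  0.02  0.01] t 104.95
in hit=False tcp [631.3  40.  142.1] w 24.9 F [-0.1 -0.3 -4.9] M [ 0.01 -0.01  0.  ] t 107.2167
seat hit=False tcp [631.7  39.9 131.6] w 25.0 F [-5.2 -0.4 13.7] M [0.03 1.4  0.  ] t 108.2
press hit=True tcp [631.8  39.9 167.1] w -0.1 F [-1.7  0.   5.6] M [-0.04  0.28  0.03] t 111.55
s3 x0,y0,scale 236 143 1.8181818181818181
d3 x0,y0,scale 180 121 1.8181818181818181
114.9083
```

View pics/k8.png

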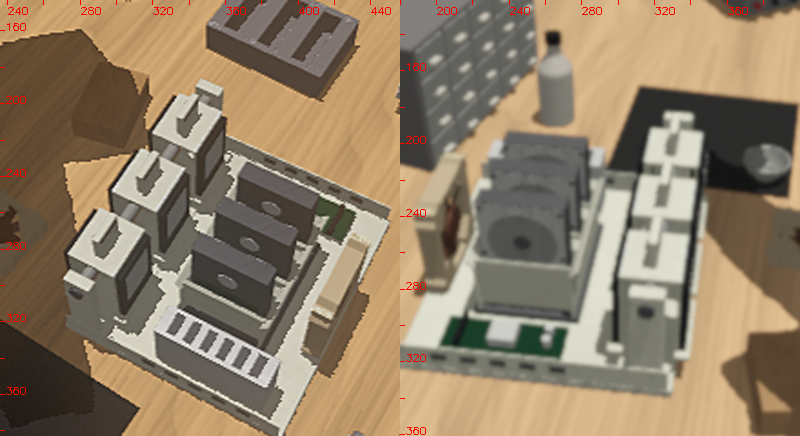

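The picture shows all three brackets hanging level on the bar, all three drives seated at equal height, and the stand and mat empty. Handing in.

```bash
python3 -c "
from station import workorder
print(workorder.sign_off())"
```

```text
the job is handed in; nothing more can be done
None
```

I handed the job in at about 115 s: all three brackets hang level on the crossbar and all three drives are pressed home in their own bays (tops at 167 mm). Sign-off returned no verdict.

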